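Close, pin and press a chamber-slide bonding jig

TASK

A chamber slide with fresh adhesive lies in the open clamshell bonding jig. Swing the jig's hinged leaf down onto it, push the locking pin from its rest through the lined-up holes at the front of the jig until its knob is against the jig, and let go of the pin. Then press down firmly on the leaf above the slide, about 15 N (it is glass, do not slam or crush it), and finish while still pressing; leave everything else on the bench alone.

Things in the scene. Friction and masses are not known exactly. Their poses are not given: they have to be found in the camera images.
- jig: Fixed bonding jig: dark grey base plate 152 (x) x 100 (y) mm, top 20 mm up; origin on the bench under its centre. +x points from the front (pin side) to the hinge at the back, z up. On the centre line at the front two upright steel lugs, 26 mm wide, tops 56 mm up, at x = -76 to -64 and -42 to -31 mm, each with a 12 mm hole along x, 42 mm up. Nothing of it stands in front of x = -76 mm
- jig_mouth (a point): centre of the 12 mm hole in the front face of the jig's front lug, 42 mm above the bench; the pin goes in here along the jig's +x. Axes as the jig's
- jig_hinge (a point): middle of the leaf's hinge axis, at x = +62 mm on the jig, 42 mm above the bench; the axis runs along the jig's y. Axes as the jig's
- leaf_hinge (a joint): angle of the leaf in rad: 0 = shut, lying level on the slide; about 1.57 = standing upright (front end up); starts 0.9 to 1.45, stops at 1.75. The hinge is stiff: the leaf stays wherever it is left, also when shut, needs up to 3 N at its middle to close and about 6 N to lift from shut. Pressed further once shut, it gives about 1 mm per 12 N at leaf_press and meets a stop at -0.026
- leaf_press (a point): point on the leaf's outer face (the upper one when shut) right above the middle of the slide, 62 mm from the hinge axis towards the leaf's front end, 5 mm off its mid-plane; 47 mm above the bench when shut. Axes turn with the leaf: x along it towards the hinge, z out of the outer face
- leaf_hole (a point): centre of the front face of the 12 mm hole in the leaf's front end, 123 mm from the hinge axis. The leaf: aluminium plate 10 mm thick, 100 mm wide, whole as far as 80 mm from the axis, then two arms beside a window 36 mm wide, and a cross piece (16 mm along x, 36 mm wide, 24 mm tall) with this hole, which goes down between the lugs, 3 mm clear each side: the three holes line up. Axes as leaf_press
- leaf: The hinged leaf, with everything on it. Origin on the hinge axis; axes as leaf_press: the leaf reaches along -x
- slide: chamber slide, loose in its nest in the middle of the jig base: glass 26 x 76 x 2 mm with a white well frame 25 x 56 mm on top, 12 mm high in all; origin in the middle of its underside, long side along y. In the nest it lies at the jig's origin, 20 mm up
- pin: locking pin, about 45 g: black knob (20 mm diameter, 32 mm long) and steel shank (9 mm diameter, 45 mm, then a tapered nose of 10 mm). Origin on the axis at the knob's shoulder, where the shank begins; +x along the shank to the tip, so the knob reaches from x = -32 mm to 0. Starts lying level on its rest, axis 32 mm above the bench, knob overhanging
- pin_tip (a point): tip of the pin, 55 mm from the shoulder along its axis. Axes as the pin's
- pin_rest: fixed white notched block 50 (x) x 44 (y) mm, 34 mm high, origin on the bench under its centre; the pin's shank lies along its +x in two notches, the shoulder at x = -23 mm, so the knob sticks out at its -x end
- bottle: bystander: amber bottle, 62 mm diameter, 135 mm high, standing; origin under its centre
- dishes: bystander: stack of two culture dishes, 60 mm diameter, 40 mm high; origin under its centre
- tip_box: bystander: pipette tip box 122 x 84 x 66 mm; origin under its centre
- tube_rack: bystander: grey rack with capped tubes, 90 x 60 x 66 mm; origin under its centre
- marker: bystander: marker pen lying along its x, 130 mm long, 14 mm thick; origin under its middle
- carton: bystander: small cardboard box 100 x 80 x 55 mm; origin under its centre
- wash_bottle: bystander: white wash bottle, 64 mm diameter, 140 mm high plus a spout; origin under its centre
- platen: black rubber-faced platen 28 x 60 x 5 mm, sprung (12 N per mm), under the leaf's middle; it touches the slide's top, 32 mm above the bench, as the leaf comes level. Origin in the leaf's mid-plane, 62 mm from the hinge axis; axes as leaf_press
- forceps: bystander: steel forceps lying along its x, 118 mm long, 20 mm wide, 8 mm high; origin under its middle
Things that resemble listed ones, but are neither listed nor needed, are in the scene too. Leave any red or yellow look-alike of the pin alone.

How it is judged:
By the outcome, as a careful person would: the job done as asked, in the order asked, and still so for the second after the job is handed in, while the arm keeps its last pose, push and grip.
It also fails if it takes over 53 s, if anything falls off the work surface, if the arm or the gripper's body presses on something with over 40 N, if the wrist force passes 120 N, or if a joint passes its speed limit or range.

ROBOT

A 7-joint arm with a two-finger parallel gripper is mounted at the origin on the work surface. World frame = base frame: x ahead of the robot, y to its left, z up, the work surface at z = 0. Lengths are in m, angles in rad, forces in N, time in s.
With the tool pointing down it reaches from about 0.35 to 0.775 m from the base axis. Payload 3.1 kg.
Tool frame: the origin (TCP) lies at the very end of the fingers, on their centre line; the grasp point (between the pads) lies 19 mm behind it; z points along the fingers, x is the direction in which the jaws open and shut, and the axes are right-handed (so a half turn about z gives the same grasp; the last joint's range is limited). The gripper opens to 85 mm and grips with 20 to 120 N. Pads are 22 mm wide; open, the fingers measure 114 mm over their backs; the gripper's body (76 mm by 85 mm) begins 54 mm behind the grasp point. The pads swing forward as they close: fully open they stand 13 mm farther back than shut.
Start: joints at [1.062, 0.311, 0.014, 1.512, -0.004, 1.319, -0.027], TCP at [0.248, -0.491, 0.231] pointing down, gripper open.
Joint ranges: [-2.7, 2.7], [-0.3, 1.91], [-1.27, 1.3], [0.12, 2.57], [-1.44, 4.58], [0.2, 2.03], [-3.05, 3.05]. Speed limits (rad/s): [2.79, 2.79, 3.14, 3.14, 3.14, 3.14, 3.14].

INTERFACE

Orientations are given as a unit quaternion [w, x, y, z].
In Python, from workcell import manip gives the robot as it stands. The module is installed in compiled form; this text tells all that it offers.
- The arm moves only by the tool play_rows, never from a script. Its argument "series" is a list of rows, each a list of 7 numbers: the shift along the tool's x, y, z in units of 0.25 m (1.0 is 0.25 m), then the turn, a rotation vector about the tool's x, y, z in units of pi rad (1.0 is pi rad), then the closure, from 0 (fully open) to 1 (shut). A call has 1 to 5 rows; each row shifts and turns the commanded pose from where the row before left it, along the tool's axes as they then stand; what a row does not reach is not made up. A row lasts 1/10 s, in which the tool goes at most 50 mm and 8.59 degrees, less where a joint would pass 70% of its speed; a pose out of reach is approached as far as the arm can. A call with a number of a shift or a turn outside -1 to 1 is refused whole. A call with a gripper value outside its range is refused whole. The fingers move at their own pace and stop on an object; "force" is the grip in N (left out, the last holds). Time passes only in rows, so rows that do not move let the fingers close. It gives the time, the measured TCP pose, the force and the opening at its end, in the units of the state.
- manip.get_state(): the state, without advancing time (a new reading comes with each control period).
- manip.camera(name): name is "scene" or "top" or "wrist"; returns (picture, depth): 480x640x3 uint8, blue, green, red; 480x640 float32, m along the optical axis (not along the pixel's ray), 0 where there is no reading.
- manip.camera_model(name): a dict with "intrinsics" (3x3 intrinsics, pixels), "cam_to_world" (4x4, takes a point from camera to world coordinates). Camera axes: x right, y up, looking along -z (the intrinsics and any distortion apply to the point x, -y, -z); pixel columns grow to the right and rows downward; lengths in m; the calibration is good to about 2 mm. The wrist camera is an equidistant fisheye: a pixel r from the principal point sees the ray r / f radians off the axis. A picture is of the moment at which its call begins: read the wrist's pose just before it. camera_model takes no time and is no camera call; for the wrist camera it gives the pose at the moment of the call.
- manip.close_job(): hands the job in, once; it reports no verdict.
Trained networks look in the newest picture that a camera, given by its name, has taken for a name from the list of things; names that differ only in an ending like _2 or _b are one class to them, and where a whole thing is asked for, a point or a joint stands for the part that bears it (a point fixed in the world has none). Each returns a list of dicts, best first, with "conf" (0 to 1); they miss things now and then, are a little off and sometimes report something else, mostly with a low value. They report only what shows in the picture. A call takes as long as a camera call. They do not tell look-alikes from the thing itself.
- manip.boxes_of(query, camera): "position" ([column, row] in pixels, amid what is visible of it).
- manip.outline_of(query, camera): "region" (480x640 bool, what is visible of it) and "position" ([column, row] in pixels, amid what is visible of it).
The state is a dict: "clock": time; "joints": joint angles; "joint_vel": joint speeds; "joint_efforts": joint torques, N m; "tool_pos": TCP position; "ee_rot": TCP orientation; "wrist_force": force on the tool from outside, world axes, zero at the start; "moment": the same for the moment, N m; "gripper_width": opening from 0.0 (shut) to 1.0 (fully open).
Only numpy, scipy, OpenCV 4.12 (cv2) and the standard library are available. Lean on these libraries where they do the work, as an engineer would, in place of code of your own. Each camera call takes 0.05 s, during which the arm holds its last target. There are 200 camera calls.

## Working session

There is one attempt and no reset: what is moved stays moved. The work goes in short steps, Python scripts to look and compute and a tool call to move; the robot and the scene stay as the last step left them, time stands still between calls to the robot, and variables do not carry over. Pictures are saved under pics/ and viewed, about 8 in all and at most 12, crops included, and the job is handed in when it is done.

Besides the shell and the picture viewer there is one more tool, called by a JSON object that holds its "fn" and its "kwargs", one argument or row to a line. play_rows: Moves the arm, as the interface text tells. Shifts and turns lie within -1 to 1; 1 stands for 0.25 m of shift or pi rad of turn. Its arguments: {"type":"object","properties":{"series":{"type":"array","items":{"type":"array","items":{"type":"number"}}},"force":{"type":"number"}},"required":["series"]}

```bash
mkdir -p pics; cat > h.py <<'E'
import numpy as np, cv2
from workcell import manip
from scipy.spatial.transform import Rotation as R
def cloud(name):
    m=manip.camera_model(name); im,d=manip.camera(name)
    K=np.array(m["intrinsics"]);T=np.array(m["cam_to_world"])
    v,u=np.mgrid[:480,:640]
    if name=="wrist":
        x=(u-K[0,2])/K[0,0];y=(v-K[1,2])/K[1,1];r=np.hypot(x,y)+1e-9
        X=np.tan(r)*x/r;Y=np.tan(r)*y/r
    else: X=(u-K[0,2])/K[0,0];Y=(v-K[1,2])/K[1,1]
    P=np.stack([X*d,-Y*d,-d],-1)@T[:3,:3].T+T[:3,3]
    P[d==0]=np.nan
    return im,P
E
python3 - <<'E'
from h import *
print(manip.get_state())
for c in ["scene","top"]:
    im,P=cloud(c); cv2.imwrite(f"pics/{c}0.png",im); np.save(f"{c}0.npy",P)
    m=manip.camera_model(c);print(c,np.round(m["cam_to_world"],3).tolist(),np.round(m["intrinsics"],1).tolist())
    for q in ["jig","leaf","pin","pin_rest","slide"]:
        for b in manip.outline_of(q,c)[:4]:
            p=P[b["region"]]; print(c,q,round(b["conf"],2),np.round(b["position"]),np.round(np.nanmedian(p,0),3))
E
```

```text
{'clock': 0.0, 'joints': array([ 1.06230839,  0.31169882,  0.01401117,  1.51304839, -0.00442667,
        1.3191815 , -0.02721185]), 'joint_vel': array([-1.46000510e-03, -4.46779280e-04, -9.26711192e-04, -8.24914275e-05,
        1.79281046e-04, -7.70555665e-04,  1.00845403e-03]), 'joint_efforts': array([-6.58823728e-05, -3.79917240e+01,  1.45903607e-01, -2.30590671e+01,
        1.22762768e-02,  1.38170514e-02,  1.56578545e-05]), 'tool_pos': array([ 0.24719781, -0.49051311,  0.23023933]), 'ee_rot': array([-5.72217996e-04,  8.51485177e-01, -5.24377407e-01, -1.00043565e-03]), 'wrist_force': array([-0.52030628, -0.31826635, -0.30896175]), 'moment': array([-0.04972859,  0.06541082, -0.02083101]), 'gripper_width': 1.0032167304730617}
scene [[-0.744, -0.476, 0.469, 1.322], [0.668, -0.546, 0.505, 0.833], [0.016, 0.689, 0.724, 1.293], [0.0, 0.0, 0.0, 1.0]] [[580.0, 0.0, 324.2], [0.0, 580.0, 243.4], [0.0, 0.0, 1.0]]
scene jig 0.78 [336. 291.] [0.637 0.14  0.081]
scene pin 0.57 [286. 191.] [ 0.413 -0.326  0.013]
scene pin 0.53 [271. 202.] [ 0.523 -0.295  0.034]
scene pin_rest 0.51 [269. 215.] [ 0.546 -0.265  0.01 ]
scene slide 0.3 [331. 287.] [0.638 0.14  0.106]
top [[0.019, 0.997, -0.079, 0.47], [-1.0, 0.02, 0.002, -0.024], [0.004, 0.079, 0.997, 1.109], [0.0, 0.0, 0.0, 1.0]] [[463.9, 0.0, 318.5], [0.0, 463.9, 237.5], [0.0, 0.0, 1.0]]
top jig 0.77 [255. 220.] [0.595 0.108 0.022]
top leaf 0.92 [243. 199.] [0.626 0.133 0.163]
top leaf 0.67 [532. 281.] [ 0.467 -0.508  0.054]
top pin 0.7 [431. 252.] [ 0.525 -0.29   0.037]
top pin 0.61 [448. 304.] [ 0.41  -0.329  0.017]
top pin 0.59 [363. 256.] [ 0.517 -0.132  0.019]
top pin_rest 0.6 [259. 216.] [0.594 0.108 0.022]
top slide 0.35 [243. 199.] [0.626 0.133 0.162]
```

View pics/top0.png

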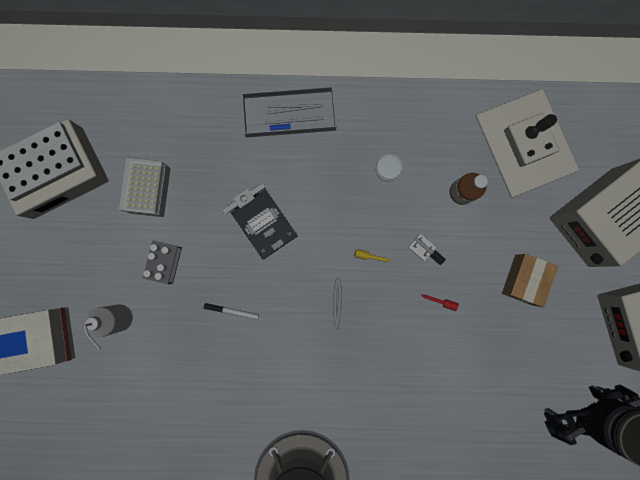

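View pics/scene0.png

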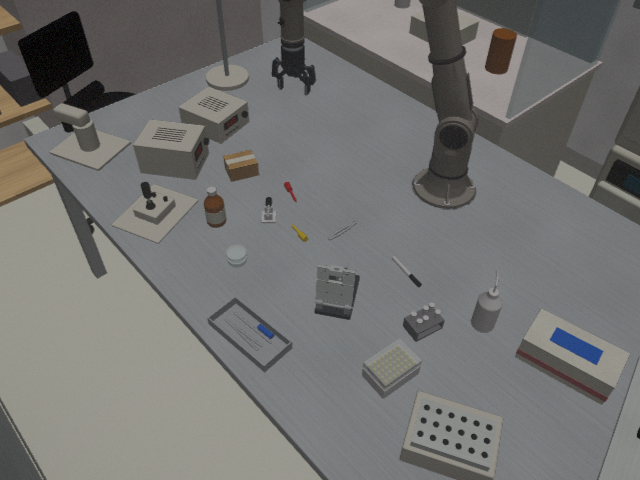

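```bash
python3 - <<'E'
from h import *
im=cv2.imread("pics/top0.png");P=np.load("top0.npy")
a=cv2.resize(im[175:270,210:310],(400,380),interpolation=cv2.INTER_CUBIC);b=cv2.resize(im[205:300,350:450],(400,380),interpolation=cv2.INTER_CUBIC)
cv2.imwrite("pics/crop0.png",np.hstack([a,b]))
def pr(n,s,lo,hi):
    q=P[s];m=(q[...,2]>lo)&(q[...,2]<hi);x=q[m]
    r=cv2.minAreaRect(x[:,:2].astype(np.float32)*1000);print(n,m.sum(),r,np.round(cv2.boxPoints(r)).tolist())
J=np.s_[175:270,210:310]
pr("base",J,.014,.028);pr("lugs",J,.045,.07);pr("leaf",J,.1,.3);pr("all",J,.014,.3)
S=np.s_[230:270,405:450]
pr("rest",S,.012,.06);pr("pin+",S,.033,.06)
# colors
q=P[S];g=im[S].max(-1);m=(q[...,2]>.012)
for n,mm in (("white",m&(g>130)),("dark",m&(g<60))):
    x=q[mm];r=cv2.minAreaRect(x[:,:2].astype(np.float32)*1000);print(n,mm.sum(),np.round(x.mean(0),4),r)
E
```

```text
base 2082 ((593.4771118164062, 107.80500793457031), (151.94992065429688, 99.81364440917969), 35.606781005859375) [[503.0, 104.0], [561.0, 23.0], [684.0, 111.0], [626.0, 193.0]]
lugs 137 ((584.8173828125, 103.21121215820312), (132.27044677734375, 92.56598663330078), 35.74483108520508) [[504.0, 102.0], [558.0, 27.0], [666.0, 104.0], [611.0, 179.0]]
leaf 400 ((625.3784790039062, 130.83839416503906), (27.065296173095703, 99.52777099609375), 36.04241943359375) [[585.0, 163.0], [644.0, 83.0], [666.0, 99.0], [607.0, 179.0]]
all 2800 ((593.4464721679688, 107.82049560546875), (151.93853759765625, 99.85000610351562), 35.58087921142578) [[503.0, 104.0], [561.0, 23.0], [684.0, 111.0], [626.0, 193.0]]
rest 281 ((535.4274291992188, -284.6689453125), (85.51832580566406, 41.73613739013672), 58.318031311035156) [[495.0, -310.0], [531.0, -332.0], [576.0, -259.0], [540.0, -237.0]]
pin+ 218 ((532.6422119140625, -282.639892578125), (85.43321990966797, 24.458433151245117), 49.46086120605469) [[496.0, -307.0], [514.0, -323.0], [570.0, -258.0], [551.0, -242.0]]
white 32 [ 0.5413 -0.2736  0.0295] ((541.08837890625, -272.2521667480469), (40.79740524291992, 39.10160827636719), 45.27865219116211)
dark 124 [ 0.5154 -0.3003  0.0388] ((527.3549194335938, -285.3904113769531), (74.3247299194336, 20.99014663696289), 54.936859130859375)
```

View pics/crop0.png

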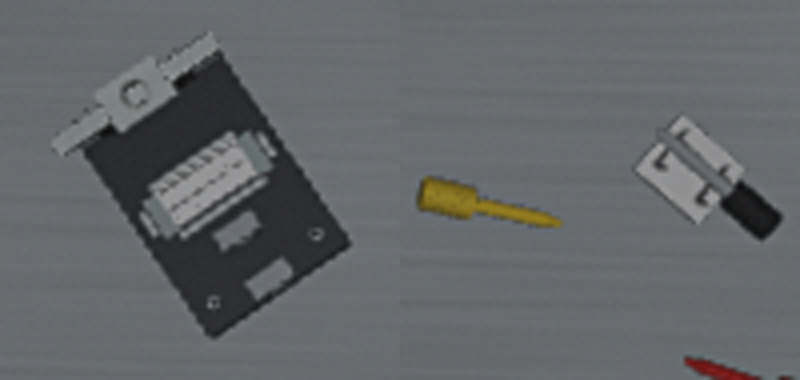

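The candidates in the top view are black (431,250) on the white rest, yellow (372,257) and red (440,301). The black one fits because it sits in the notched rest with its knob overhanging, and the crop confirms this. The jig is centred near (0.593, 0.108) with yaw 35.6°, and its lugs face the bottom right.

```bash
cat >> h.py <<'E'
def plan(tgt,head=None,step=.045,closure=0.,n=None):
    s=manip.get_state();p=np.array(s["tool_pos"]);q=s["ee_rot"]
    r=R.from_quat([q[1],q[2],q[3],q[0]])
    if head is None: x=r.as_matrix()[:,0];head=np.degrees(np.arctan2(x[1],x[0]))
    h=np.radians(head);Rt=R.from_matrix(np.array([[np.cos(h),np.sin(h),0],[np.sin(h),-np.cos(h),0],[0,0,-1]]).T)
    Rt=R.from_matrix(np.column_stack([[np.cos(h),np.sin(h),0],[np.sin(h),-np.cos(h),0],[0,0,-1]]))
    rv=(r.inv()*Rt).as_rotvec();tgt=np.array(tgt)
    n=n or int(np.ceil(max(np.linalg.norm(tgt-p)/step,np.degrees(np.linalg.norm(rv))/8)))
    for i in range(n):
        d=r.inv().apply((tgt-p)/(n-i))/.25; w=(r.inv()*Rt).as_rotvec()/(n-i)/np.pi
        d=np.round(d,3);w=np.round(w,3);print([*d.tolist(),*w.tolist(),closure])
        p=p+r.apply(d*.25);r=r*R.from_rotvec(w*np.pi)
E
python3 - <<'E'
from h import *
P=np.load("scene0.npy").reshape(-1,3);y=np.radians(35.6)
q=P-[.5935,.1078,0];jx=q[:,0]*np.cos(y)+q[:,1]*np.sin(y);jy=-q[:,0]*np.sin(y)+q[:,1]*np.cos(y);z=q[:,2]
m=(abs(jy)<.05)&(z>.06)&(z<.2)&(abs(jx)<.12)
for a in np.arange(.05,.2,.01):
    k=m&(abs(z-a)<.005)
    if k.sum(): print(round(a,3),k.sum(),np.round(np.nanpercentile(jx[k],[5,50,95]),4))
T=np.array(manip.camera_model("wrist")["cam_to_world"]);s=manip.get_state()
print(np.round(T,3).tolist(),np.round(manip.camera_model("wrist")["intrinsics"],1).tolist())
plan([.50,-.31,.25])
E
```

```text
0.06 51 [0.0585 0.063  0.0661]
0.07 115 [0.0569 0.0613 0.0647]
0.08 107 [0.0533 0.0592 0.0634]
0.09 116 [0.0526 0.0571 0.0627]
0.1 103 [0.0515 0.055  0.0589]
0.11 129 [0.0429 0.0526 0.0577]
0.12 117 [0.0446 0.0507 0.0554]
0.13 70 [0.0434 0.0486 0.0527]
0.14 79 [0.0427 0.0472 0.0523]
0.15 123 [0.0327 0.0457 0.0524]
0.16 192 [0.0287 0.0406 0.0518]
0.17 8 [0.0433 0.0453 0.0516]
[[0.45, 0.846, 0.288, 0.32], [-0.893, 0.426, 0.145, -0.456], [0.0, -0.322, 0.947, 0.374], [0.0, 0.0, 0.0, 1.0]] [[371.6, 0.0, 325.2], [0.0, 371.6, 235.1], [0.0, 0.0, 1.0]]
[-0.028, -0.175, -0.011, 0.0, -0.0, -0.0, 0.0]
[-0.027, -0.175, -0.011, 0.0, -0.0, -0.0, 0.0]
[-0.028, -0.176, -0.011, 0.0, -0.0, -0.0, 0.0]
[-0.027, -0.175, -0.01, 0.0, -0.0, -0.0, 0.0]
[-0.028, -0.176, -0.011, 0.0, -0.0, -0.0, 0.0]
[-0.027, -0.175, -0.01, 0.0, -0.0, -0.0, 0.0]
[-0.028, -0.176, -0.011, 0.0, -0.0, -0.0, 0.0]
```

{"fn": "play_rows", "kwargs": {
  "series": [
    [-0.028, -0.175, -0.01, 0, 0, 0, 0],
    [-0.028, -0.175, -0.01, 0, 0, 0, 0],
    [-0.028, -0.175, -0.01, 0, 0, 0, 0],
    [-0.028, -0.175, -0.01, 0, 0, 0, 0]
  ]
}}

```text
clock: 1.0
tool_pos: [0.3924, -0.3864, 0.2416]
ee_rot: [0.0, 0.851, -0.525, 0.0]
wrist_force: [1.5, -0.6, -0.7]
gripper_width: 1.0
```

{"fn": "play_rows", "kwargs": {
  "series": [
    [-0.028, -0.175, -0.01, 0, 0, 0, 0],
    [-0.028, -0.175, -0.01, 0, 0, 0, 0],
    [-0.028, -0.175, -0.01, 0, 0, 0, 0],
    [0, 0, 0, 0, 0, 0, 0],
    [0, 0, 0, 0, 0, 0, 0]
  ]
}}

```text
clock: 1.5
tool_pos: [0.5001, -0.3081, 0.2486]
ee_rot: [-0.0, 0.853, -0.523, -0.0]
wrist_force: [-0.2, -0.4, 0.7]
gripper_width: 0.994
```

```bash
python3 - <<'E'
from h import *
print(manip.get_state()["tool_pos"])
im,P=cloud("wrist"); cv2.imwrite("pics/w1.png",im); np.save("w1.npy",P)
for q in ["pin","pin_rest"]:
    for b in manip.outline_of(q,"wrist")[:3]:
        p=P[b["region"]];p=p[np.isfinite(p[:,0])]; print(q,round(b["conf"],2),np.round(b["position"]),np.round(np.median(p,0),4),cv2.minAreaRect((p[:,:2]*1000).astype(np.float32)))
E
```

```text
[ 0.50011292 -0.30807122  0.2486069 ]
pin 0.97 [191. 115.] [ 0.5148 -0.1465  0.0142] ((513.6198120117188, -159.44647216796875), (84.34841918945312, 24.02398109436035), 82.620849609375)
pin 0.95 [304. 271.] [ 0.4114 -0.3298  0.0148] ((408.8023376464844, -315.5192565917969), (83.17372131347656, 25.737171173095703), 74.61045837402344)
pin 0.73 [323. 172.] [ 0.5235 -0.2972  0.0369] ((529.636962890625, -285.439697265625), (89.12753295898438, 23.93857765197754), 49.02237319946289)
pin_rest 0.81 [317. 141.] [ 0.5398 -0.2774  0.0079] ((538.5552978515625, -277.24853515625), (50.92232131958008, 45.08477783203125), 49.347721099853516)
```

View pics/w1.png

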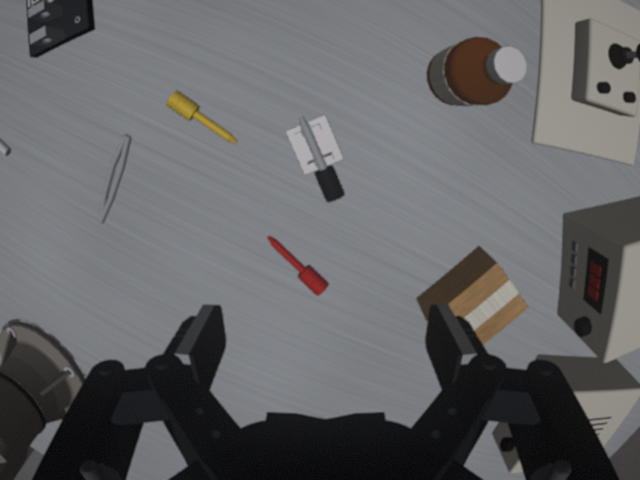

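The black pin is at (323,172), its rest yaw is about 49°, and its shank points to the jig side. I'll close the leaf first.

```bash
python3 - <<'E'
from h import *
plan([.6748,.166,.25],-54.4,closure=1)
E
```

```text
[-0.116, -0.124, -0.001, 0.0, -0.0, -0.004, 1]
[-0.114, -0.125, -0.001, 0.0, -0.0, -0.004, 1]
[-0.113, -0.127, -0.001, 0.0, -0.0, -0.004, 1]
[-0.111, -0.128, -0.001, 0.0, -0.0, -0.004, 1]
[-0.109, -0.13, -0.0, 0.0, -0.0, -0.004, 1]
[-0.108, -0.131, -0.001, 0.0, -0.0, -0.004, 1]
[-0.106, -0.132, -0.0, 0.0, -0.0, -0.004, 1]
[-0.105, -0.134, -0.001, 0.0, -0.0, -0.004, 1]
[-0.103, -0.135, -0.0, 0.0, -0.0, -0.005, 1]
[-0.101, -0.137, -0.001, 0.0, -0.0, -0.004, 1]
[-0.099, -0.138, -0.0, 0.0, -0.0, -0.005, 1]
[-0.096, -0.139, -0.001, 0.0, -0.0, -0.004, 1]
```

{"fn": "play_rows", "kwargs": {
  "series": [
    [-0.116, -0.124, 0, 0, 0, -0.004, 1],
    [-0.114, -0.125, 0, 0, 0, -0.004, 1],
    [-0.113, -0.127, 0, 0, 0, -0.004, 1],
    [-0.111, -0.128, 0, 0, 0, -0.004, 1]
  ]
}}

```text
clock: 2.05
tool_pos: [0.5569, -0.1509, 0.249]
ee_rot: [0.0, 0.864, -0.504, 0.0]
wrist_force: [0.6, -0.3, 0.1]
gripper_width: 0.329
```

{"fn": "play_rows", "kwargs": {
  "series": [
    [-0.109, -0.13, 0, 0, 0, -0.004, 1],
    [-0.108, -0.131, 0, 0, 0, -0.004, 1],
    [-0.106, -0.132, 0, 0, 0, -0.004, 1],
    [-0.105, -0.134, 0, 0, 0, -0.004, 1]
  ]
}}

```text
clock: 2.45
tool_pos: [0.6162, 0.008, 0.249]
ee_rot: [0.001, 0.876, -0.482, 0.0]
wrist_force: [0.2, 0.3, -0.5]
gripper_width: -0.002
```

{"fn": "play_rows", "kwargs": {
  "series": [
    [-0.103, -0.135, 0, 0, 0, -0.005, 1],
    [-0.101, -0.137, 0, 0, 0, -0.004, 1],
    [-0.099, -0.138, 0, 0, 0, -0.005, 1],
    [-0.096, -0.139, 0, 0, 0, -0.004, 1],
    [0, 0, 0, 0, 0, 0, 1]
  ]
}}

```text
clock: 2.95
tool_pos: [0.6739, 0.1757, 0.2468]
ee_rot: [-0.002, 0.892, -0.452, -0.003]
wrist_force: [0.1, 1.6, 0.1]
gripper_width: 0.001
```

```bash
python3 - <<'E'
from h import *
print(manip.get_state()["tool_pos"],manip.get_state()["wrist_force"])
im,P=cloud("wrist"); cv2.imwrite("pics/w2.png",im); np.save("w2.npy",P)
plan([.6748,.166,.118],-54.4,closure=1)
E
```

```text
[0.67388052 0.17567667 0.24682516] [0.07539321 1.58395848 0.13049582]
[0.007, 0.003, 0.172, 0.0, 0.0, 0.001, 1]
[0.006, 0.003, 0.173, 0.0, 0.0, 0.001, 1]
[0.007, 0.004, 0.172, 0.0, 0.001, 0.0, 1]
```

View pics/w2.png

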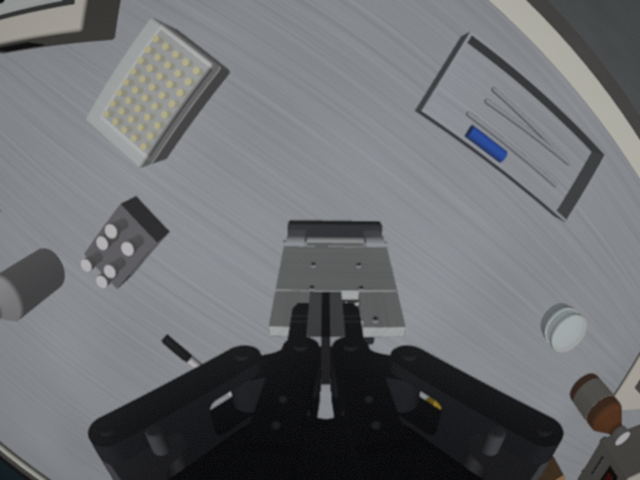

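The wrist view shows the leaf's outer face (340,280), and the fingertips are behind it with clear space. I'm going down behind the leaf.

{"fn": "play_rows", "kwargs": {
  "series": [
    [0.0, 0.0, 0.172, 0, 0, 0, 1],
    [0.0, 0.0, 0.172, 0, 0, 0, 1],
    [0.0, 0.0, 0.172, 0, 0, 0, 1],
    [0, 0, 0, 0, 0, 0, 1]
  ]
}}

```text
clock: 3.4
tool_pos: [0.6697, 0.1623, 0.112]
ee_rot: [0.007, 0.889, -0.458, -0.005]
wrist_force: [-1.0, -0.4, -0.8]
gripper_width: 0.006
```

```bash
cat >> h.py <<'E'
JO=np.array([.5935,.1078]);JY=np.radians(35.6)
def j2w(x,y,z): return np.array([JO[0]+x*np.cos(JY)-y*np.sin(JY),JO[1]+x*np.sin(JY)+y*np.cos(JY),z])
def w2j(p): d=np.array(p[:2])-JO;return np.round([d[0]*np.cos(JY)+d[1]*np.sin(JY),-d[0]*np.sin(JY)+d[1]*np.cos(JY),p[2]],4)
E
python3 - <<'E'
from h import *
s=manip.get_state();p=s["tool_pos"];print(p,w2j(p),s["wrist_force"])
# path rows in jig axes: tool y = -jig x, tool z=-z
w=w2j(p);cur=np.array([w[0],w[2]])
r=.076;th=np.r_[1.45,1.35,1.2,1.05,.9,.75,.6,.45,.3,.2,.1,.04]
for t in th:
    c=np.array([.062-r*np.cos(t)+.005*np.sin(t)+.011,.042+r*np.sin(t)+.005*np.cos(t)])
    d=np.round((c-cur)/.25,3);print(t,np.round(c,4),"dy",-d[0],"dz",-d[1],round(np.hypot(*(c-cur)),3));cur=cur+d*.25
E
```

```text
[0.66968851 0.16225224 0.11196653] [ 9.36e-02 -1.00e-04  1.12e-01] [-1.03882147 -0.35320145 -0.80494877]
1.45 [0.0688 0.118 ] dy 0.099 dz -0.024 0.026
1.35 [0.0612 0.1173] dy 0.03 dz 0.003 0.008
1.2 [0.0501 0.1146] dy 0.045 dz 0.01 0.012
1.05 [0.0395 0.1104] dy 0.042 dz 0.017 0.011
0.9 [0.0297 0.1046] dy 0.04 dz 0.023 0.012
0.75 [0.0208 0.0975] dy 0.035 dz 0.029 0.011
0.6 [0.0131 0.089 ] dy 0.031 dz 0.034 0.011
0.45 [0.0067 0.0796] dy 0.025 dz 0.038 0.011
0.3 [0.0019 0.0692] dy 0.02 dz 0.041 0.011
0.2 [-0.0005  0.062 ] dy 0.009 dz 0.029 0.008
0.1 [-0.0021  0.0546] dy 0.007 dz 0.03 0.008
0.04 [-0.0027  0.05  ] dy 0.002 dz 0.018 0.005
```

{"fn": "play_rows", "kwargs": {
  "series": [
    [0, 0.05, -0.015, 0, 0, 0, 1],
    [0, 0.05, -0.008, 0, 0, 0, 1],
    [0, 0.03, 0.003, 0, 0, 0, 1],
    [0, 0.045, 0.01, 0, 0, 0, 1]
  ]
}}

```text
clock: 3.8
tool_pos: [0.6412, 0.1417, 0.1254]
ee_rot: [-0.002, 0.89, -0.457, 0.002]
wrist_force: [2.1, 0.7, 1.4]
gripper_width: 0.004
```

{"fn": "play_rows", "kwargs": {
  "series": [
    [0, 0.042, 0.017, 0, 0, 0, 1],
    [0, 0.04, 0.023, 0, 0, 0, 1],
    [0, 0.035, 0.029, 0, 0, 0, 1]
  ]
}}

```text
clock: 4.1
tool_pos: [0.6174, 0.1245, 0.1097]
ee_rot: [-0.002, 0.89, -0.457, 0.003]
wrist_force: [0.4, -1.1, 3.1]
gripper_width: -0.001
```

```bash
python3 - <<'E'
from h import *
s=manip.get_state();p=s["tool_pos"];print(w2j(p),s["wrist_force"])
im,P=cloud("scene"); cv2.imwrite("pics/s3.png",cv2.resize(im[210:360,250:450],(800,600)))
E
```

```text
[ 0.0292 -0.0004  0.1097] [ 0.41155518 -1.07619494  3.12406939]
```

View pics/s3.png

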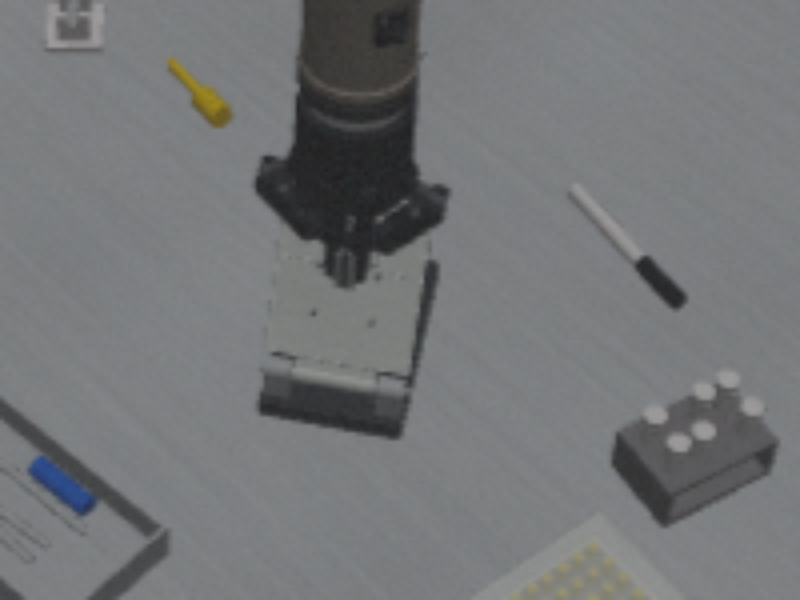

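The leaf is about halfway down, with the fingertips at crop (345,275) near the window edge. I'll bring the contact closer to the hinge for the rest.

```bash
python3 - <<'E'
from h import *
s=manip.get_state();p=s["tool_pos"]
w=w2j(p);cur=np.array([w[0],w[2]])
for t,r in zip([.85,.75,.6,.45,.3,.2,.1,.04,.0],[.077,.074,.07,.068,.068,.068,.068,.068,.068]):
    c=np.array([.062-r*np.cos(t)+.005*np.sin(t)+.011,.042+r*np.sin(t)+.005*np.cos(t)])
    d=np.round((c-cur)/.25,3);print(t,np.round(c,4),"dy",-d[0],"dz",-d[1]);cur=cur+d*.25
E
```

```text
0.85 [0.0259 0.1031] dy 0.004 dz 0.018
0.75 [0.0223 0.0961] dy 0.015 dz 0.028
0.6 [0.018  0.0857] dy 0.016 dz 0.042
0.45 [0.0139 0.0761] dy 0.017 dz 0.038
0.3 [0.0095 0.0669] dy 0.018 dz 0.037
0.2 [0.0073 0.0604] dy 0.008 dz 0.026
0.1 [0.0058 0.0538] dy 0.006 dz 0.026
0.04 [0.0053 0.0497] dy 0.003 dz 0.017
0.0 [0.005 0.047] dy 0.001 dz 0.01
```

{"fn": "play_rows", "kwargs": {
  "series": [
    [0, 0.004, 0.018, 0, 0, 0, 1],
    [0, 0.015, 0.028, 0, 0, 0, 1],
    [0, 0.016, 0.042, 0, 0, 0, 1],
    [0, 0.017, 0.038, 0, 0, 0, 1]
  ]
}}

```text
clock: 4.55
tool_pos: [0.6045, 0.1175, 0.0725]
ee_rot: [0.0, 0.89, -0.456, -0.0]
wrist_force: [0.5, -0.4, 2.0]
gripper_width: -0.001
```

{"fn": "play_rows", "kwargs": {
  "series": [
    [0, 0.018, 0.037, 0, 0, 0, 1],
    [0, 0.008, 0.026, 0, 0, 0, 1],
    [0, 0.006, 0.022, 0, 0, 0, 1],
    [0, 0, 0.0, 0, 0, 0, 1]
  ]
}}

```text
clock: 4.95
tool_pos: [0.5971, 0.1129, 0.0508]
ee_rot: [0.001, 0.89, -0.456, -0.001]
wrist_force: [-0.4, 0.4, 0.4]
gripper_width: -0.003
```

```bash
python3 - <<'E'
from h import *
s=manip.get_state();p=s["tool_pos"];print(w2j(p),s["wrist_force"])
E
```

```text
[0.0059 0.0021 0.0508] [-0.40129908  0.38003054  0.41035664]
```

{"fn": "play_rows", "kwargs": {
  "series": [
    [0, 0, 0.007, 0, 0, 0, 1],
    [0, 0, 0.006, 0, 0, 0, 1],
    [0, 0, 0, 0, 0, 0, 1]
  ]
}}

```text
clock: 5.25
tool_pos: [0.5984, 0.1135, 0.049]
ee_rot: [-0.0, 0.89, -0.456, -0.0]
wrist_force: [0.1, 0.4, 0.4]
gripper_width: -0.004
```

{"fn": "play_rows", "kwargs": {
  "series": [
    [0, 0, 0.003, 0, 0, 0, 1],
    [0, 0, 0, 0, 0, 0, 1]
  ]
}}

```text
clock: 5.45
tool_pos: [0.5986, 0.1134, 0.0484]
ee_rot: [-0.0, 0.89, -0.456, 0.0]
wrist_force: [-0.4, -0.2, 0.2]
gripper_width: -0.004
```

{"fn": "play_rows", "kwargs": {
  "series": [
    [0, 0, 0.004, 0, 0, 0, 1],
    [0, 0, 0, 0, 0, 0, 1]
  ]
}}

```text
clock: 5.65
tool_pos: [0.5985, 0.1133, 0.0473]
ee_rot: [-0.0, 0.89, -0.456, 0.0]
wrist_force: [0.0, 0.1, 0.6]
gripper_width: -0.001
```

{"fn": "play_rows", "kwargs": {
  "series": [
    [0, 0, 0.003, 0, 0, 0, 1],
    [0, 0, 0, 0, 0, 0, 1]
  ]
}}

```text
clock: 5.85
tool_pos: [0.5985, 0.1133, 0.047]
ee_rot: [-0.0, 0.89, -0.456, 0.0]
wrist_force: [-0.6, 0.0, 4.1]
gripper_width: 0.001
```

{"fn": "play_rows", "kwargs": {
  "series": [
    [0, 0, -0.06, 0, 0, 0, 1],
    [0, 0, -0.18, 0, 0, 0, 1],
    [0, 0, -0.19, 0, 0, 0, 1]
  ]
}}

```text
clock: 6.15
tool_pos: [0.5973, 0.1128, 0.1544]
ee_rot: [0.001, 0.89, -0.456, -0.001]
wrist_force: [0.8, -0.1, 0.4]
gripper_width: -0.003
```

```bash
python3 - <<'E'
from h import *
P=np.load("top0.npy");q=P[160:220,440:500].reshape(-1,3);q=q[(q[:,2]>.06)];print("bottle",np.nanmin(q,0),np.nanmax(q,0))
im,P=cloud("top");cv2.imwrite("pics/t4.png",cv2.resize(im[175:270,210:310],(800,760))[:600])
q=P[175:270,210:310].reshape(-1,3);q=q[np.isfinite(q[:,0])]
c,s=np.cos(JY),np.sin(JY);d=q[:,:2]-JO;jx=d@[c,s];jy=d@[-s,c]
for a in np.arange(-.08,.08,.01):
    k=(abs(jx-a)<.005)&(abs(abs(jy)-.035)<.01)&(q[:,2]<.1); print(round(a,3),k.sum(),np.round(np.median(q[k,2]),4) if k.sum() else "")
print(w2j(manip.get_state()["tool_pos"]))
plan([.5125,-.3075,.16],-40.7,closure=.4)
E
```

```text
bottle [ 0.64459186 -0.40062507  0.06021056] [ 0.70400541 -0.33746493  0.1411271 ]
-0.08 66 0.0007
-0.07 52 0.0206
-0.06 53 0.0234
-0.05 38 0.0468
-0.04 38 0.0469
-0.03 37 0.0471
-0.02 37 0.0474
-0.01 34 0.0479
-0.0 38 0.0474
0.01 40 0.0475
0.02 35 0.0476
0.03 7 0.048
0.04 2 0.0437
0.05 0 
0.06 2 0.0511
0.07 5 0.0488
[ 0.0121 -0.0002  0.1653]
[0.116, 0.128, 0.001, -0.0, -0.0, -0.008, 0.4]
[0.113, 0.131, 0.001, -0.0, -0.0, -0.007, 0.4]
[0.11, 0.134, 0.001, -0.001, -0.0, -0.008, 0.4]
[0.106, 0.136, 0.001, -0.0, -0.0, -0.007, 0.4]
[0.103, 0.138, 0.002, -0.001, -0.0, -0.008, 0.4]
[0.1, 0.141, 0.002, -0.0, -0.001, -0.007, 0.4]
[0.096, 0.143, 0.002, -0.001, -0.0, -0.008, 0.4]
[0.093, 0.146, 0.002, -0.0, -0.001, -0.007, 0.4]
[0.09, 0.148, 0.001, -0.001, -0.0, -0.008, 0.4]
[0.085, 0.15, 0.002, -0.0, -0.001, -0.007, 0.4]
```

The leaf is shut and level at 47 mm. I'm moving to the pin.

{"fn": "play_rows", "kwargs": {
  "series": [
    [0.116, 0.128, 0, 0, 0, -0.008, 0.4],
    [0.113, 0.131, 0, 0, 0, -0.007, 0.4],
    [0.11, 0.134, 0, 0, 0, -0.008, 0.4],
    [0.106, 0.136, 0, 0, 0, -0.007, 0.4],
    [0.103, 0.138, 0, 0, 0, -0.008, 0.4]
  ]
}}

```text
clock: 6.7
tool_pos: [0.5529, -0.0996, 0.1549]
ee_rot: [-0.0, 0.916, -0.402, 0.001]
wrist_force: [0.5, -0.9, -0.3]
gripper_width: 0.599
```

{"fn": "play_rows", "kwargs": {
  "series": [
    [0.1, 0.141, 0, 0, 0, -0.007, 0.4],
    [0.096, 0.143, 0, 0, 0, -0.008, 0.4],
    [0.093, 0.146, 0, 0, 0, -0.007, 0.4],
    [0.09, 0.148, 0, 0, 0, -0.008, 0.4],
    [0.085, 0.15, 0, 0, 0, -0.007, 0.4]
  ]
}}

```text
clock: 7.2
tool_pos: [0.5071, -0.3109, 0.1549]
ee_rot: [0.0, 0.938, -0.348, 0.001]
wrist_force: [0.5, -0.4, -0.7]
gripper_width: 0.603
```

{"fn": "play_rows", "kwargs": {
  "series": [
    [0, 0, 0, 0, 0, 0, 0.4],
    [0, 0, 0, 0, 0, 0, 0.4]
  ]
}}

```text
clock: 7.4
tool_pos: [0.5067, -0.3109, 0.1544]
ee_rot: [0.0, 0.937, -0.35, 0.0]
wrist_force: [-0.1, 0.9, -1.1]
gripper_width: 0.603
```

```bash
python3 - <<'E'
from h import *
s=manip.get_state();print(s["tool_pos"],s["gripper_width"])
im,P=cloud("wrist"); cv2.imwrite("pics/w5.png",im); np.save("w5.npy",P)
for q in ["pin","pin_rest"]:
    for b in manip.outline_of(q,"wrist")[:3]:
        p=P[b["region"]];p=p[np.isfinite(p[:,0])]; print(q,round(b["conf"],2),np.round(b["position"]),np.round(np.median(p,0),4),cv2.minAreaRect((p[:,:2]*1000).astype(np.float32)))
        if q=="pin":
            u=p[p[:,2]>.035];print("  top",len(u),np.round(np.median(u,0),4) if len(u) else "",np.nanmax(p[:,2]),cv2.fitLine((u[:,:2]*1000).astype(np.float32),cv2.DIST_HUBER,0,.01,.01).ravel() if len(u)>5 else "")
plan([.5125,-.3075,.013],-40.7,closure=.4)
E
```

```text
[ 0.50667915 -0.31085335  0.1543608 ] 0.603148798407065
pin 0.89 [194.  56.] [ 0.5148 -0.146   0.0142] ((512.1714477539062, -153.97171020507812), (94.69754028320312, 24.31592559814453), 78.8521957397461)
  top 0  0.02447161075384663 
pin 0.84 [244. 274.] [ 0.4169 -0.3049  0.0101] ((412.51287841796875, -315.88116455078125), (85.0908432006836, 15.626890182495117), 77.52153015136719)
  top 0  0.023955531286932286 
pin 0.7 [330. 197.] [ 0.5236 -0.2955  0.0365] ((528.1986694335938, -285.9603271484375), (91.34209442138672, 21.582168579101562), 54.514644622802734)
  top 1583 [ 0.5192 -0.3002  0.0388] 0.04398479450733661 [   0.64223474    0.76650804  525.891      -291.94452   ]
pin_rest 0.64 [319. 156.] [ 0.5394 -0.2766  0.0079] ((537.8768310546875, -277.82110595703125), (51.81929397583008, 43.9273796081543), 50.03343963623047)
[0.004, -0.002, 0.141, -0.0, -0.0, 0.0, 0.4]
[0.003, -0.002, 0.142, -0.0, -0.0, 0.0, 0.4]
[0.004, -0.002, 0.141, -0.0, -0.0, 0.0, 0.4]
[0.003, -0.002, 0.142, -0.0, -0.0, 0.001, 0.4]
```

View pics/w5.png

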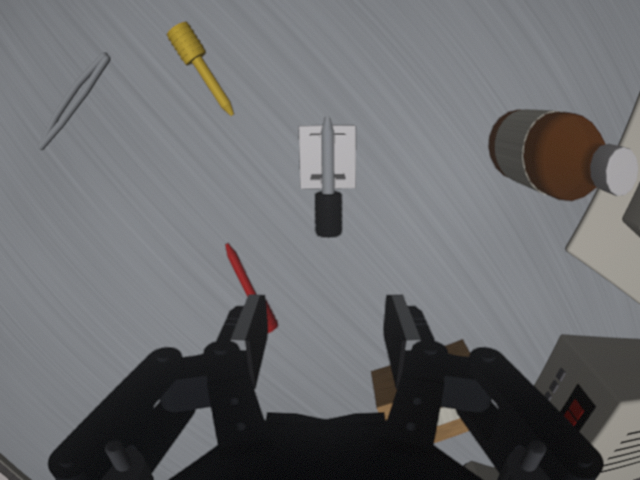

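The black pin's knob is at (328,215) and its shank lies along the rest. The red (250,290) and yellow (200,70) look-alikes are clear of the fingers. I'm descending to the knob.

{"fn": "play_rows", "kwargs": {
  "series": [
    [0.005, -0.013, 0.142, 0, 0, -0.003, 0.4],
    [0.005, -0.014, 0.142, 0, 0, -0.002, 0.4],
    [0, 0, 0.142, 0, 0, 0, 0.4],
    [0, 0, 0.142, 0, 0, 0, 0.4],
    [0, 0, 0, 0, 0, 0, 0.4]
  ]
}}

```text
clock: 8.05
tool_pos: [0.5099, -0.301, 0.007]
ee_rot: [-0.001, 0.941, -0.339, -0.006]
wrist_force: [-1.4, 0.7, -0.1]
gripper_width: 0.601
```

```bash
python3 - <<'E'
from h import *
s=manip.get_state();print(s["tool_pos"],s["wrist_force"])
plan([.513,-.3075,.0125],-40,closure=.4)
E
```

```text
[ 0.50988449 -0.30102573  0.00699883] [-1.44934701  0.66856432 -0.12910965]
[0.026, 0.012, -0.022, 0.0, 0.004, 0.002, 0.4]
```

{"fn": "play_rows", "kwargs": {
  "series": [
    [0, 0, -0.01, 0, 0, 0, 0.4],
    [0, 0, 0, 0, 0, 0, 0.4]
  ]
}}

```text
clock: 8.25
tool_pos: [0.5163, -0.3058, 0.0176]
ee_rot: [0.0, 0.94, -0.34, 0.003]
wrist_force: [0.2, -0.4, 0.6]
gripper_width: 0.603
```

```bash
python3 - <<'E'
from h import *
s=manip.get_state();print(s["tool_pos"],s["wrist_force"])
plan([.513,-.3075,.0125],-40,closure=.4)
E
```

```text
[ 0.51628922 -0.3057796   0.01756175] [ 0.20097928 -0.44528644  0.62666559]
[-0.006, 0.014, 0.02, -0.0, -0.002, 0.001, 0.4]
```

{"fn": "play_rows", "kwargs": {
  "series": [
    [0, 0.008, 0.014, 0, 0, 0, 0.4],
    [0, 0, 0, 0, 0, 0, 0.4]
  ]
}}

```text
clock: 8.45
tool_pos: [0.5128, -0.3078, 0.0124]
ee_rot: [0.0, 0.94, -0.341, 0.001]
wrist_force: [-0.0, 0.3, -0.3]
gripper_width: 0.601
```

```bash
python3 - <<'E'
from h import *
s=manip.get_state();print(s["tool_pos"],s["wrist_force"])
plan([.513,-.3075,.0125],-40,closure=.4)
E
```

```text
[ 0.51284075 -0.30784338  0.01238546] [-0.00836494  0.27472531 -0.2524823 ]
[-0.0, -0.001, -0.0, 0.0, -0.001, 0.001, 0.4]
```

Spot on; closing with a firm grip.

{"fn": "play_rows", "kwargs": {
  "series": [
    [0, 0, 0, 0, 0, 0, 0.7],
    [0, 0, 0, 0, 0, 0, 0.9],
    [0, 0, 0, 0, 0, 0, 0.9],
    [0, 0, 0, 0, 0, 0, 0.9]
  ],
  "force": 45
}}

```text
clock: 8.85
tool_pos: [0.5124, -0.307, 0.0113]
ee_rot: [0.0, 0.94, -0.341, 0.0]
wrist_force: [-1.0, -0.1, 2.1]
gripper_width: 0.216
```

{"fn": "play_rows", "kwargs": {
  "series": [
    [0, 0, -0.03, 0, 0, 0, 0.9],
    [0, 0, -0.08, 0, 0, 0, 0.9],
    [0, 0, -0.12, 0, 0, 0, 0.9],
    [0, 0, -0.12, 0, 0, 0, 0.9],
    [0, 0, -0.05, 0, 0, 0, 0.9]
  ]
}}

```text
clock: 9.35
tool_pos: [0.5143, -0.3078, 0.1146]
ee_rot: [0.0, 0.94, -0.341, 0.003]
wrist_force: [0.2, -0.0, -0.0]
gripper_width: 0.218
```

{"fn": "play_rows", "kwargs": {
  "series": [
    [0, 0, 0, 0, 0, 0, 0.9]
  ]
}}

```text
clock: 9.45
tool_pos: [0.5139, -0.3077, 0.1134]
ee_rot: [0.0, 0.94, -0.341, 0.002]
wrist_force: [-0.7, 0.1, -0.6]
gripper_width: 0.218
```

```bash
python3 - <<'E'
from h import *
s=manip.get_state();print(s["tool_pos"],s["wrist_force"],s["gripper_width"])
im,P=cloud("wrist"); cv2.imwrite("pics/w6.png",im)
q=s["ee_rot"];r=R.from_quat([q[1],q[2],q[3],q[0]])
L=r.inv().apply((P-s["tool_pos"]).reshape(-1,3)).reshape(P.shape)  # tool frame
# shank pts: tool y from -.015 to -.08, |x|<.012, near z -.019
m=(abs(L[...,0])<.012)&(L[...,1]<-.012)&(L[...,1]>-.09)&(abs(L[...,2]+.019)<.02)
p=L[m];print(m.sum())
for a in np.arange(-.09,-.01,.01):
    k=p[(p[:,1]>=a)&(p[:,1]<a+.01)]
    if len(k): print(round(a+.005,3),len(k),np.round(np.median(k,0),4),np.round(k[:,2].min(),4))
print(p[:,1].min())
# target: knob centre at jig x=-.130 
plan([*j2w(-.165,0,.12)[:2],.12],-54.4,step=.04,closure=.9)
print(j2w(-.165,0,0))
E
```

```text
[ 0.51393152 -0.30769136  0.11338724] [-0.71840883  0.14541927 -0.56997796] 0.21799582111138577
5099
-0.075 93 [ 0.0008 -0.0711 -0.0217] -0.0231
-0.065 696 [ 0.0008 -0.0643 -0.0229] -0.026
-0.055 803 [ 0.0005 -0.0551 -0.0237] -0.026
-0.045 751 [ 0.0005 -0.0451 -0.0237] -0.0259
-0.035 704 [ 0.0002 -0.0351 -0.0238] -0.0258
-0.025 641 [ 0.0001 -0.0252 -0.0238] -0.026
-0.015 1411 [ 0.0001 -0.0166 -0.0257] -0.0315
-0.07226140273541437
[-0.109, -0.094, -0.004, -0.0, -0.0, 0.009, 0.9]
[-0.112, -0.09, -0.004, -0.0, -0.0, 0.009, 0.9]
[-0.114, -0.087, -0.004, -0.0, -0.0, 0.009, 0.9]
[-0.116, -0.084, -0.004, -0.0, -0.0, 0.009, 0.9]
[-0.119, -0.081, -0.004, -0.0, -0.0, 0.009, 0.9]
[-0.121, -0.077, -0.004, -0.0, -0.0, 0.009, 0.9]
[-0.123, -0.074, -0.004, -0.0, -0.0, 0.009, 0.9]
[-0.125, -0.071, -0.004, -0.0, -0.0, 0.009, 0.9]
[-0.128, -0.067, -0.004, -0.0, -0.0, 0.009, 0.9]
[0.45933837 0.01174971 0.        ]
```

View pics/w6.png

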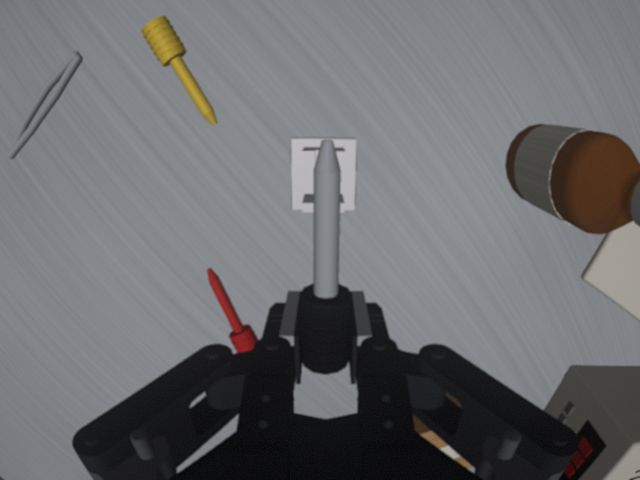

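The pin is held square: its tip is at (326,145), level, with the axis about 20 mm above the TCP. I'm carrying it to just in front of the jig.

{"fn": "play_rows", "kwargs": {
  "series": [
    [-0.109, -0.094, 0, 0, 0, 0.009, 0.9],
    [-0.112, -0.09, 0, 0, 0, 0.009, 0.9],
    [-0.114, -0.087, 0, 0, 0, 0.009, 0.9],
    [-0.116, -0.084, 0, 0, 0, 0.009, 0.9],
    [-0.119, -0.081, 0, 0, 0, 0.009, 0.9]
  ]
}}

```text
clock: 10.0
tool_pos: [0.4806, -0.1282, 0.1088]
ee_rot: [0.0, 0.913, -0.407, -0.002]
wrist_force: [0.3, 0.6, -0.0]
gripper_width: 0.218
```

{"fn": "play_rows", "kwargs": {
  "series": [
    [-0.121, -0.077, 0, 0, 0, 0.009, 0.9],
    [-0.123, -0.074, 0, 0, 0, 0.009, 0.9],
    [-0.125, -0.071, 0, 0, 0, 0.009, 0.9],
    [-0.1, -0.05, 0, 0, 0, 0.009, 0.9],
    [-0.028, -0.017, 0.03, 0, 0, 0, 0.9]
  ]
}}

```text
clock: 10.5
tool_pos: [0.4578, 0.016, 0.1025]
ee_rot: [-0.0, 0.891, -0.455, -0.001]
wrist_force: [0.3, 0.2, -0.8]
gripper_width: 0.219
```

{"fn": "play_rows", "kwargs": {
  "series": [
    [0, 0, 0.1, 0, 0, 0, 0.9],
    [0, 0, 0.1, 0, 0, 0, 0.9],
    [0, 0, 0.04, 0, 0, 0, 0.9],
    [0, 0, 0, 0, 0, 0, 0.9],
    [0, 0, 0, 0, 0, 0, 0.9]
  ]
}}

```text
clock: 11.0
tool_pos: [0.4596, 0.0114, 0.0434]
ee_rot: [0.0, 0.889, -0.458, -0.0]
wrist_force: [-0.1, 0.1, 0.2]
gripper_width: 0.22
```

```bash
cat > look.py <<'E'
from h import *
s=manip.get_state();print(s["tool_pos"],w2j(s["tool_pos"]),s["wrist_force"],s["gripper_width"])
im,P=cloud("wrist"); cv2.imwrite("pics/w7.png",im)
q=s["ee_rot"];r=R.from_quat([q[1],q[2],q[3],q[0]]);x=r.as_matrix();print("head",np.degrees(np.arctan2(x[1,0],x[0,0])),"zaxis",x[:,2])
d=P[...,:2]-JO;c,sn=np.cos(JY),np.sin(JY);jx=d@[c,sn];jy=d@[-sn,c];z=P[...,2]
m=(abs(jy)<.025)&(z>.049)&(z<.065)&(jx<-.06)&(jx>-.085);print("lug1",m.sum(),np.round([np.percentile(jy[m],[1,50,99]),np.percentile(jx[m],[1,50,99]),np.percentile(z[m],[1,50,99])],4).tolist())
m=(abs(jy)<.025)&(z>.049)&(z<.065)&(jx<-.027)&(jx>-.048);print("lug2",m.sum(),np.round([np.percentile(jy[m],[1,50,99]),np.percentile(jx[m],[1,50,99]),np.percentile(z[m],[1,50,99])],4).tolist() if m.sum() else "")
w=w2j(s["tool_pos"]);zz=s["tool_pos"][2]+.020
for a in np.arange(.02,.08,.01):
    m=(abs(jx-w[0]-a)<.005)&(abs(jy)<.012)&(abs(z-zz)<.009);
    if m.sum(): print("shank",round(a,2),m.sum(),"jy",np.round([(np.percentile(jy[m],1)+np.percentile(jy[m],99))/2,np.median(jy[m])],4),"z med/max",np.round([np.median(z[m]),np.percentile(z[m],98)],4))
b=z<.03;b&=(z>.014)&(abs(jx)<.09)&(abs(jy)<.06)
E
python3 look.py
```

```text
[0.45956183 0.01144385 0.04344556] [-0.165  -0.0004  0.0434] [-0.10357784  0.09772647  0.21660401] 0.21976401964868317
head -54.47484868080834 zaxis [-3.24925313e-04 -9.41509962e-05 -9.99999943e-01]
lug1 3914 [[-0.0182, -0.0012, 0.0157], [-0.079, -0.0701, -0.0602], [0.0504, 0.0552, 0.0572]]
lug2 833 [[-0.0141, -0.0012, 0.0116], [-0.0479, -0.0448, -0.0427], [0.0493, 0.055, 0.0572]]
shank 0.02 1226 jy [-0.0012 -0.0011] z med/max [0.0675 0.0722]
shank 0.03 675 jy [-0.0012 -0.0014] z med/max [0.0673 0.0688]
shank 0.04 729 jy [-0.0013 -0.0011] z med/max [0.0673 0.0689]
shank 0.05 788 jy [-0.0015 -0.0014] z med/max [0.0672 0.069 ]
shank 0.06 808 jy [-0.0015 -0.0015] z med/max [0.067  0.0689]
shank 0.07 394 jy [-0.0018 -0.0018] z med/max [0.0658 0.0677]
```

Lateral alignment is within 0.5 mm. I'm lowering the pin to hole height.

{"fn": "play_rows", "kwargs": {
  "series": [
    [-0.002, 0, 0.045, 0, 0, 0, 0.9],
    [0, 0, 0.042, 0, 0, 0, 0.9],
    [0, 0, 0, 0, 0, 0, 0.9],
    [0, 0, 0, 0, 0, 0, 0.9]
  ]
}}

```text
clock: 11.45
tool_pos: [0.4586, 0.0124, 0.0214]
ee_rot: [0.0, 0.889, -0.457, -0.0]
wrist_force: [-0.3, 0.1, -0.0]
gripper_width: 0.224
```

```bash
python3 look.py
```

```text
[0.45863203 0.01243824 0.02137351] [-0.1652  0.001   0.0214] [-0.33156961  0.05868231 -0.0474029 ] 0.2242498822982057
head -54.41913791537203 zaxis [-1.09068666e-03 -2.96381253e-05 -9.99999405e-01]
lug1 5757 [[-0.0182, -0.0013, 0.0155], [-0.079, -0.0701, -0.0601], [0.0501, 0.0552, 0.0571]]
lug2 0 
shank 0.02 1219 jy [0.0001 0.0003] z med/max [0.0454 0.0502]
shank 0.03 688 jy [0.0001 0.0003] z med/max [0.0452 0.0468]
shank 0.04 720 jy [ 0.0001 -0.0001] z med/max [0.0452 0.0467]
shank 0.05 790 jy [-0.0001 -0.0001] z med/max [0.0451 0.0468]
shank 0.06 812 jy [-0.0001 -0.0001] z med/max [0.045  0.0468]
shank 0.07 395 jy [-0.0004 -0.0004] z med/max [0.0436 0.0454]
```

View pics/w7.png

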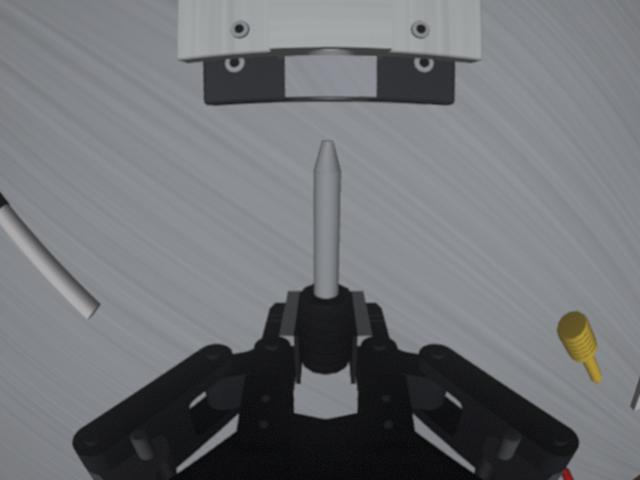

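The nose at (327,145) faces the lug centre (331,75) and is about 1 mm off to one side. I'll correct that and advance slowly, watching the force.

{"fn": "play_rows", "kwargs": {
  "series": [
    [0.004, 0, 0, 0, 0, 0, 0.9],
    [0, -0.03, 0, 0, 0, 0, 0.9],
    [0, -0.03, 0, 0, 0, 0, 0.9],
    [0, -0.02, 0, 0, 0, 0, 0.9],
    [0, -0.015, 0, 0, 0, 0, 0.9]
  ]
}}

```text
clock: 12.0
tool_pos: [0.4798, 0.0262, 0.0219]
ee_rot: [-0.0, 0.889, -0.457, 0.0]
wrist_force: [-0.2, -0.1, -0.1]
gripper_width: 0.219
```

{"fn": "play_rows", "kwargs": {
  "series": [
    [0, -0.012, 0, 0, 0, 0, 0.9],
    [0, 0, 0, 0, 0, 0, 0.9]
  ]
}}

```text
clock: 12.2
tool_pos: [0.4818, 0.0276, 0.0218]
ee_rot: [-0.0, 0.889, -0.457, 0.0]
wrist_force: [-0.2, 0.2, 0.3]
gripper_width: 0.218
```

```bash
python3 look.py
```

```text
[0.48181203 0.02760312 0.02178194] [-0.1375 -0.0002  0.0218] [-0.18029301  0.17370936  0.3145547 ] 0.21801619343602244
head -54.395299677332225 zaxis [ 2.87837718e-04  2.17460972e-04 -9.99999935e-01]
lug1 5349 [[-0.0182, -0.0012, 0.0155], [-0.0789, -0.0699, -0.0601], [0.0511, 0.0552, 0.057]]
lug2 3521 [[-0.014, -0.0012, 0.0115], [-0.0452, -0.04, -0.0342], [0.0499, 0.0556, 0.0573]]
shank 0.02 1218 jy [-0.0011 -0.0009] z med/max [0.0458 0.0505]
shank 0.03 686 jy [-0.001  -0.0009] z med/max [0.0456 0.0473]
shank 0.04 723 jy [-0.001  -0.0012] z med/max [0.0457 0.0472]
shank 0.05 783 jy [-0.0012 -0.0012] z med/max [0.0456 0.0472]
shank 0.06 105 jy [-0.0012 -0.0012] z med/max [0.0459 0.0472]
shank 0.07 393 jy [-0.0001 -0.0006] z med/max [0.043  0.0505]
```

The nose is 10 mm into the lug with no force. Continuing.

{"fn": "play_rows", "kwargs": {
  "series": [
    [0, -0.03, 0, 0, 0, 0, 0.9],
    [0, -0.03, 0, 0, 0, 0, 0.9],
    [0, -0.03, 0, 0, 0, 0, 0.9],
    [0, 0, 0, 0, 0, 0, 0.9]
  ]
}}

```text
clock: 12.65
tool_pos: [0.5012, 0.0416, 0.022]
ee_rot: [-0.001, 0.89, -0.457, 0.001]
wrist_force: [-1.2, 1.2, -0.6]
gripper_width: 0.22
```

{"fn": "play_rows", "kwargs": {
  "series": [
    [0, -0.03, 0, 0, 0, 0, 0.9],
    [0, -0.03, 0, 0, 0, 0, 0.9],
    [0, 0, 0, 0, 0, 0, 0.9]
  ]
}}

```text
clock: 12.95
tool_pos: [0.5132, 0.0501, 0.022]
ee_rot: [-0.001, 0.89, -0.457, 0.0]
wrist_force: [-0.2, -0.1, 0.7]
gripper_width: 0.22
```

```bash
python3 look.py
```

```text
[0.51321463 0.05014606 0.02199425] [-0.0988 -0.0001  0.022 ] [-0.23027573 -0.1371309   0.68776733] 0.21977064546769
head -54.370249927950965 zaxis [ 1.57078114e-03  9.48923575e-04 -9.99998316e-01]
lug1 4792 [[-0.018, -0.0011, 0.0153], [-0.0845, -0.0692, -0.0602], [0.0494, 0.055, 0.0568]]
lug2 3534 [[-0.0141, -0.0014, 0.0116], [-0.0479, -0.0392, -0.0339], [0.0493, 0.0556, 0.057]]
shank 0.02 112 jy [-0.0011  0.0002] z med/max [0.0504 0.0509]
shank 0.03 398 jy [-0.0002 -0.0001] z med/max [0.0483 0.0508]
shank 0.04 1 jy [-0.0008 -0.0008] z med/max [0.0508 0.0508]
shank 0.05 430 jy [-0.      0.0002] z med/max [0.0483 0.0507]
shank 0.06 389 jy [-0.0001  0.0013] z med/max [0.0443 0.0508]
shank 0.07 387 jy [-0.0015 -0.0015] z med/max [0.0443 0.0463]
```

About 5.6 mm remains. I'll push until the knob touches.

{"fn": "play_rows", "kwargs": {
  "series": [
    [0, -0.014, 0, 0, 0, 0, 0.9],
    [0, -0.006, 0, 0, 0, 0, 0.9],
    [0, 0, 0, 0, 0, 0, 0.9]
  ]
}}

```text
clock: 13.3
tool_pos: [0.5154, 0.0514, 0.0216]
ee_rot: [0.001, 0.889, -0.457, -0.0]
wrist_force: [-0.6, -1.3, -0.4]
gripper_width: 0.22
```

{"fn": "play_rows", "kwargs": {
  "series": [
    [0, -0.004, 0, 0, 0, 0, 0.9],
    [0, 0, 0, 0, 0, 0, 0.9]
  ]
}}

```text
clock: 13.5
tool_pos: [0.5154, 0.0514, 0.0214]
ee_rot: [0.001, 0.889, -0.458, -0.001]
wrist_force: [-2.5, -3.0, 0.9]
gripper_width: 0.214
```

{"fn": "play_rows", "kwargs": {
  "series": [
    [0, -0.004, 0, 0, 0, 0, 0.9],
    [0, 0, 0, 0, 0, 0, 0.9]
  ]
}}

```text
clock: 13.7
tool_pos: [0.5154, 0.0514, 0.0212]
ee_rot: [0.002, 0.889, -0.458, -0.002]
wrist_force: [-5.4, -2.7, 2.8]
gripper_width: 0.218
```

```bash
python3 - <<'E'
from h import *
im,P=cloud("wrist"); cv2.imwrite("pics/w8.png",cv2.resize(im[170:390,220:440],(600,600),interpolation=cv2.INTER_CUBIC))
E
```

```text
(no output)
```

View pics/w8.png

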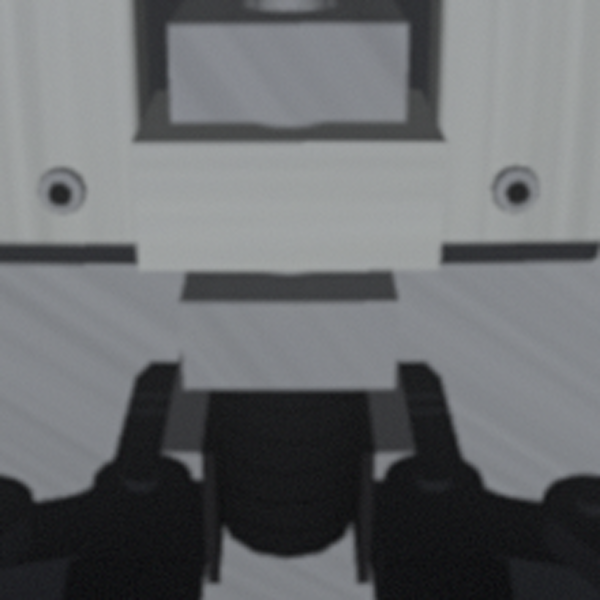

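```bash
python3 - <<'E'
from h import *
s=manip.get_state();q=s["ee_rot"];r=R.from_quat([q[1],q[2],q[3],q[0]])
m=manip.camera_model("wrist");K=np.array(m["intrinsics"]);T=np.array(m["cam_to_world"])
Rc=r.inv().as_matrix()@T[:3,:3];tc=r.inv().apply(T[:3,3]-s["tool_pos"]);print("cam in tool",np.round(tc,4))
def hit(u,v,z):
    x=(u-K[0,2])/K[0,0];y=(v-K[1,2])/K[1,1];t=np.hypot(x,y);d=Rc@np.array([np.sin(t)*x/t,-np.sin(t)*y/t,-np.cos(t)])
    return np.round(tc+d*(z-tc[2])/d[2],4)
im=cv2.imread("pics/w6.png");print("col326 gray",[(v,int(im[v,324:328].mean())) for v in list(range(136,150,2))+list(range(278,300,2))+list(range(360,380,2))])
for v,z in [(140,-.0198),(142,-.0198),(284,-.0295),(286,-.0295),(290,-.0295),(296,-.0245),(373,-.0295)]: print(v,z,hit(326,v,z))
# lug front top edge now: crop y=389 -> px
v=170+389*220/600;u=220+289*220/600;z=s["tool_pos"][2]-.056
print("lug edge",u,v,hit(u,v,z),"tcp",w2j(s["tool_pos"]),s["wrist_force"])
E
```

```text
cam in tool [ 0.0008 -0.081  -0.1423]
col326 gray [(136, 135), (138, 138), (140, 129), (142, 132), (144, 137), (146, 137), (148, 138), (278, 136), (280, 137), (282, 136), (284, 135), (286, 135), (288, 135), (290, 135), (292, 136), (294, 135), (296, 132), (298, 79), (360, 23), (362, 23), (364, 21), (366, 24), (368, 23), (370, 24), (372, 23), (374, 91), (376, 134), (378, 133)]
140 -0.0198 [ 0.001  -0.0721 -0.0198]
142 -0.0198 [ 0.001  -0.0715 -0.0198]
284 -0.0295 [ 0.001  -0.0252 -0.0295]
286 -0.0295 [ 0.001  -0.0244 -0.0295]
290 -0.0295 [ 0.001  -0.0229 -0.0295]
296 -0.0245 [ 0.001  -0.0179 -0.0245]
373 -0.0295 [ 0.001   0.0138 -0.0295]
lug edge 325.9666666666667 312.6333333333333 [ 0.001  -0.0171 -0.0348] tcp [-0.0963 -0.0004  0.0212] [-5.06206378 -3.70813418  1.66666278]
```

The shoulder (tool y −17.5 mm) coincides with the lug face (−17.1 mm) and contact force is about 6 N, so the knob is seated. Releasing.

{"fn": "play_rows", "kwargs": {
  "series": [
    [0, 0, 0, 0, 0, 0, 0.7],
    [0, 0, 0, 0, 0, 0, 0.45],
    [0, 0, 0, 0, 0, 0, 0.45],
    [0, 0, 0, 0, 0, 0, 0.45]
  ]
}}

```text
clock: 14.15
tool_pos: [0.5184, 0.0536, 0.0221]
ee_rot: [-0.001, 0.889, -0.457, 0.001]
wrist_force: [-0.8, 0.8, 0.4]
gripper_width: 0.549
```

{"fn": "play_rows", "kwargs": {
  "series": [
    [0, 0, -0.04, 0, 0, 0, 0.45],
    [0, 0, -0.12, 0, 0, 0, 0.45],
    [0, 0, -0.16, 0, 0, 0, 0.45],
    [0, 0.06, -0.16, 0, 0, 0, 0.45],
    [0, 0, 0, 0, 0, 0, 0.8]
  ]
}}

```text
clock: 14.65
tool_pos: [0.5092, 0.0442, 0.1484]
ee_rot: [-0.003, 0.889, -0.458, 0.006]
wrist_force: [1.8, 0.4, -0.9]
gripper_width: 0.394
```

{"fn": "play_rows", "kwargs": {
  "series": [
    [0, 0, 0, 0, 0, 0, 1],
    [0, 0, 0, 0, 0, 0, 1]
  ]
}}

```text
clock: 14.85
tool_pos: [0.5048, 0.0444, 0.1412]
ee_rot: [0.0, 0.889, -0.457, -0.001]
wrist_force: [0.1, -0.7, -0.1]
gripper_width: 0.044
```

```bash
python3 - <<'E'
from h import *
s=manip.get_state();print(s["tool_pos"],w2j(s["tool_pos"]),s["wrist_force"])
im,P=cloud("wrist"); cv2.imwrite("pics/w9.png",cv2.resize(im[60:300,200:460],(780,600)))
T=np.array(manip.camera_model("wrist")["cam_to_world"]);print(w2j(T[:3,3]))
plan(j2w(0,-.0012,.10),-54.4,step=.035,closure=1)
E
```

```text
[0.50481825 0.04435805 0.14123878] [-0.109   0.      0.1412] [ 0.14494404 -0.7421351  -0.09134945]
[-0.028  -0.0007  0.2828]
[0.001, -0.109, 0.04, 0.0, 0.0, -0.0, 1]
[0.002, -0.109, 0.041, 0.0, 0.0, -0.0, 1]
[0.001, -0.11, 0.04, 0.0, 0.0, -0.0, 1]
[0.002, -0.109, 0.041, 0.001, 0.0, -0.0, 1]
```

View pics/w9.png

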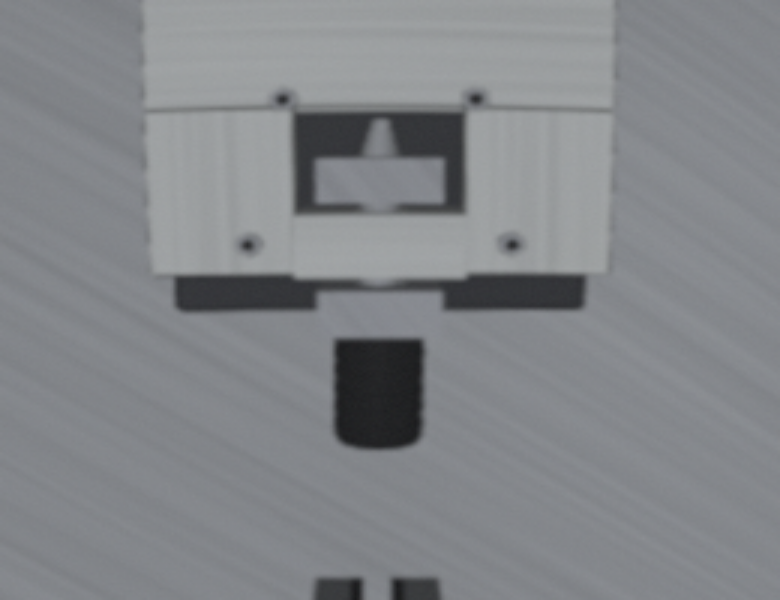

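The pin is through all three holes: the nose shows past the rear lug at (380,135), and the knob is against the front lug at (380,340). Next is the press.

{"fn": "play_rows", "kwargs": {
  "series": [
    [0.001, -0.109, 0.04, 0, 0, 0, 1],
    [0.001, -0.109, 0.04, 0, 0, 0, 1],
    [0.001, -0.109, 0.04, 0, 0, 0, 1],
    [0.001, -0.109, 0.04, 0, 0, 0, 1],
    [0, 0, 0, 0, 0, 0, 1]
  ]
}}

```text
clock: 15.4
tool_pos: [0.5946, 0.1102, 0.098]
ee_rot: [0.0, 0.89, -0.456, -0.003]
wrist_force: [-0.6, 0.4, 0.0]
gripper_width: -0.002
```

{"fn": "play_rows", "kwargs": {
  "series": [
    [0, 0, 0.06, 0, 0, 0, 1],
    [0, 0, 0.06, 0, 0, 0, 1],
    [0, 0, 0.03, 0, 0, 0, 1],
    [0, 0, 0, 0, 0, 0, 1],
    [0, 0, 0, 0, 0, 0, 1]
  ]
}}

```text
clock: 15.9
tool_pos: [0.5945, 0.1068, 0.0644]
ee_rot: [0.0, 0.889, -0.457, -0.0]
wrist_force: [0.0, 0.5, -0.1]
gripper_width: -0.0
```

```bash
python3 - <<'E'
from h import *
s=manip.get_state();print(w2j(s["tool_pos"]),s["wrist_force"]); plan(j2w(0,-.0005,.0485),-54.4,step=.035,closure=1)
E
```

```text
[ 0.0002 -0.0014  0.0644] [ 0.02801146  0.45078216 -0.05210633]
[-0.004, 0.001, 0.063, 0.0, 0.0, -0.0, 1]
```

{"fn": "play_rows", "kwargs": {
  "series": [
    [-0.003, 0, 0.03, 0, 0, 0, 1],
    [0, 0, 0.025, 0, 0, 0, 1],
    [0, 0, 0, 0, 0, 0, 1],
    [0, 0, 0.006, 0, 0, 0, 1],
    [0, 0, 0, 0, 0, 0, 1]
  ]
}}

```text
clock: 16.4
tool_pos: [0.5942, 0.1075, 0.049]
ee_rot: [0.0, 0.889, -0.457, 0.0]
wrist_force: [-0.6, -0.4, -0.0]
gripper_width: -0.004
```

{"fn": "play_rows", "kwargs": {
  "series": [
    [0, 0, 0.004, 0, 0, 0, 1],
    [0, 0, 0, 0, 0, 0, 1]
  ]
}}

```text
clock: 16.6
tool_pos: [0.5943, 0.1075, 0.0481]
ee_rot: [-0.0, 0.889, -0.457, 0.0]
wrist_force: [0.6, -0.3, -0.5]
gripper_width: 0.001
```

{"fn": "play_rows", "kwargs": {
  "series": [
    [0, 0, 0.003, 0, 0, 0, 1],
    [0, 0, 0, 0, 0, 0, 1]
  ]
}}

```text
clock: 16.8
tool_pos: [0.5942, 0.1075, 0.0473]
ee_rot: [0.0, 0.889, -0.457, 0.0]
wrist_force: [0.0, 0.4, -0.2]
gripper_width: 0.002
```

{"fn": "play_rows", "kwargs": {
  "series": [
    [0, 0, 0.004, 0, 0, 0, 1],
    [0, 0, 0, 0, 0, 0, 1]
  ]
}}

```text
clock: 17.0
tool_pos: [0.5943, 0.1075, 0.0469]
ee_rot: [-0.0, 0.889, -0.457, 0.0]
wrist_force: [-1.0, -0.1, 3.3]
gripper_width: 0.001
```

{"fn": "play_rows", "kwargs": {
  "series": [
    [0, 0, 0.003, 0, 0, 0, 1],
    [0, 0, 0, 0, 0, 0, 1]
  ]
}}

```text
clock: 17.2
tool_pos: [0.5943, 0.1075, 0.0468]
ee_rot: [0.0, 0.889, -0.457, 0.0]
wrist_force: [-1.9, -0.0, 7.1]
gripper_width: -0.0
```

{"fn": "play_rows", "kwargs": {
  "series": [
    [0, 0, 0.002, 0, 0, 0, 1],
    [0, 0, 0, 0, 0, 0, 1]
  ]
}}

```text
clock: 17.4
tool_pos: [0.5943, 0.1075, 0.0467]
ee_rot: [0.0, 0.889, -0.457, 0.0]
wrist_force: [-3.3, -1.2, 9.6]
gripper_width: -0.001
```

{"fn": "play_rows", "kwargs": {
  "series": [
    [0, 0, 0.003, 0, 0, 0, 1],
    [0, 0, 0, 0, 0, 0, 1]
  ]
}}

```text
clock: 17.6
tool_pos: [0.5943, 0.1075, 0.0465]
ee_rot: [0.0, 0.889, -0.457, 0.0]
wrist_force: [-4.1, -1.6, 12.1]
gripper_width: -0.001
```

{"fn": "play_rows", "kwargs": {
  "series": [
    [0, 0, 0.001, 0, 0, 0, 1],
    [0, 0, 0, 0, 0, 0, 1],
    [0, 0, 0, 0, 0, 0, 1]
  ]
}}

```text
clock: 17.9
tool_pos: [0.5944, 0.1075, 0.0465]
ee_rot: [0.0, 0.889, -0.457, 0.0]
wrist_force: [-5.1, -1.6, 12.8]
gripper_width: -0.001
```

{"fn": "play_rows", "kwargs": {
  "series": [
    [0, 0, 0.003, 0, 0, 0, 1],
    [0, 0, 0, 0, 0, 0, 1],
    [0, 0, 0, 0, 0, 0, 1],
    [0, 0, 0, 0, 0, 0, 1]
  ]
}}

```text
clock: 18.3
tool_pos: [0.5943, 0.1075, 0.0462]
ee_rot: [0.0, 0.889, -0.457, 0.0]
wrist_force: [-5.9, -1.4, 15.8]
gripper_width: -0.002
```

```bash
python3 - <<'E'
from h import *
f=[]
for i in range(6):
    manip.camera("top"); s=manip.get_state(); f.append(np.round(s["wrist_force"],1).tolist())
print(f,w2j(s["tool_pos"]))
im,P=manip.camera("wrist"); cv2.imwrite("pics/w10.png",im)
E
```

```text
[[-6.7, -1.3, 16.1], [-6.0, -1.6, 14.9], [-5.6, -1.3, 15.6], [-5.8, -2.3, 15.6], [-5.1, -1.6, 15.8], [-6.7, -2.4, 16.3]] [ 0.0005 -0.0007  0.0463]
```

View pics/w10.png

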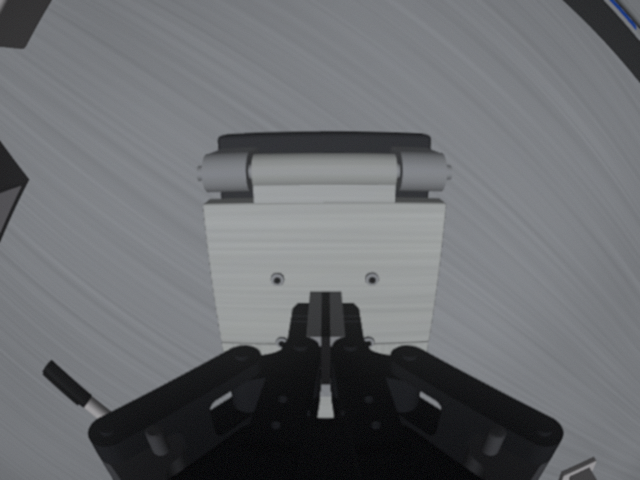

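The shut fingertips at (325,300) press on the middle of the leaf at a steady 15–16 N. Handing in.

```bash
python3 -c "
from workcell import manip
print(manip.close_job()); s=manip.get_state(); print(s['clock'],s['wrist_force'])"
```

```text
the job is handed in; nothing more can be done
None
the job is handed in; nothing more can be done
```

The job is handed in at about 18.7 s, with the arm still pressing on the leaf; no verdict is reported.

- **Leaf:** I swung it down onto the slide. Afterwards it measured level, with its top face 47 mm up.
- **Pin:** I took the black pin from its rest, pushed it through all three holes until the knob met the front lug, and let go. A wrist picture after release shows the nose past the rear lug and the knob against the front lug.
- **Press:** The shut fingertips press about 0.5 mm from the point above the slide, at a steady 15–16 N downward. About 6 N of sideways force comes with it, which I left as it was.
- **Disagreement:** The knob met the lug about 3 mm before my top-view jig estimate predicted. A same-camera comparison put the shoulder and lug face 0.4 mm apart, so I took it as seated.

The arm touched only the leaf and the black pin; I took no final picture of the whole bench.

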